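# Stow the clearing bar, then hold the trimming guard open

## Task

The clearing bar was left lying on the closed lid of the trimming guard and would fall off when it is opened. Press the bar down into the two fork clips of its holder until it is fully home with both sprung jaws shut over it, and let go of it; only then lift the guard's lid by its handle to 60 degrees from closed, so that a colleague can reach the nest, and finish there still holding it steady, because it falls shut when released. Leave the other things on the table where they are.

Things in the scene. Friction and masses are not known exactly. Their poses are not given: they have to be found in the camera images.
- guard: trimming guard, fixed: low grey sheet-steel housing on a dark 140x180 mm foot, 75 mm high, walls 120 (x) x 160 (y) mm, closed by the grey lid. Origin: centre of its foot on the table; z up; its -x side (front, roughly towards the robot) has the lid's handle, its +x side the hinge.
- lid (a joint): opening angle of the lid in rad about the hinge line along the guard's y: 0 closed and level, grows as the front edge rises (60 degrees = 1.047), stop at 1.7. Lid 135 x 170 x 4 mm, about 0.4 kg, no stay or spring: it falls shut when let go. Its level top is 75 mm above the table when closed.
- handle (a point): middle of the lid's handle: round steel bar, 10 mm diameter, parallel to the guard's y, 80 mm long between its two end legs, level, 38 mm in front of the lid's front edge (33 mm free gap behind it, open above and below). 171 mm from the hinge line; 73 mm above the table when closed. Moves and turns with the lid.
- hinge (a point): middle of the lid's hinge line, at [0.066, 0, 0.073] in the guard's frame. Fixed.
- bar: loose brass clearing bar, 150 mm long, along its own y, 0.13 kg: round, 12 mm diameter, over the middle 122 mm, with a hexagonal end (14 mm long, 14 mm across flats) at each end that keeps it from rolling. Origin: its centre, 7 mm above what it lies on. At the start it lies across the closed lid's top, roughly along the guard's y.
- holder: bar holder, fixed: a dark 70x150x8 mm foot with two upright fork clips, each 12 mm wide, at y = -38 and +38 mm of its frame (64 mm free between them for fingers), reaching 68 mm above the table. Each clip: aluminium seat, fixed tine on the +x side flared at the top; low lip and sprung steel jaw with sloped top on the -x side. Origin: centre of the foot on the table.
- seat (a point): the bar's centre when fully home: midway between the clips, 42 mm above the table. Axes as the holder's; the seated bar lies along y, either way round. Pressed straight down at x = 0, the bar pushes the jaws aside over its last 16 mm (about 5 to 15 N in all) and they snap back over it.
- jaw0 (a joint): angle in rad of the sprung jaw of the clip at y = -38 mm, hinged below: 0 shut, grows as it is pushed outward (to 0.5)
- jaw1 (a joint): the same for the clip at y = +38 mm
- deburr_tool: a deburring tool with a slim blue handle, 164 mm long, lying between guard and holder. Bystander, loose. Origin: centre of its underside.
- front_cover: a brown moulded cover, 59x74x32 mm, near the table's front edge. Bystander, loose. Origin: centre of its underside.
- cover_27: a brown moulded cover, 59x74x32 mm, at the right. Bystander, loose. Origin: centre of its underside.
- right_cover: a brown moulded cover, 59x74x32 mm, at the right. Bystander, loose. Origin: centre of its underside.
- tape_roll: a roll of masking tape lying flat, 101 mm across, 24 mm high, at the left. Bystander, loose. Origin: centre of its underside.
Mind the look-alikes: they are no part of the job. Of the things that look like the bar, the larger one is meant.

How it is judged (in metres and radians):
On the way:
1. the bar sits home in both clips, jaws shut, let go, with the lid still closed (x of bar in the frame of seat between -0.003 and 0.003 m and y of bar in the frame of seat between -0.012 and 0.012 m and z of bar in the frame of seat between -0.003 and 0.003 m and angle between the y axis of bar and the y axis of holder, either way round below 0.06 rad and value of joint each of jaw0, jaw1 below 0.06 rad and contact force between the fingers and bar below 0.3 N and value of joint lid below 0.05 rad), for 0.3 s.
At the end, for the whole second after the job is handed in: Lid still, 54 to 66 degrees open, held by the fingers (over 0.5 N); bar in the holder within 3 mm across and in height and 12 mm along of the seat, parallel within 0.06 rad, both jaws shut (under 0.06 rad), not touched by the fingers (x of bar in the frame of seat between -0.003 and 0.003 m and y of bar in the frame of seat between -0.012 and 0.012 m and z of bar in the frame of seat between -0.003 and 0.003 m and angle between the y axis of bar and the y axis of holder, either way round below 0.06 rad and value of joint each of jaw0, jaw1 below 0.06 rad and value of joint lid between 0.942 and 1.152 rad and velocity of joint lid between -0.05 and 0.05 rad/s and contact force between the fingers and guard above 0.5 N and contact force between bar and guard below 0.1 N and contact force between the fingers and bar below 0.3 N); the arm keeps its last pose, push and grip.
It fails at once if the lid is raised (over 6 degrees) while the bar is not home in the clips (value of joint lid above 0.105 rad and not (x of bar in the frame of seat between -0.003 and 0.003 m and y of bar in the frame of seat between -0.012 and 0.012 m and z of bar in the frame of seat between -0.003 and 0.003 m and angle between the y axis of bar and the y axis of holder, either way round below 0.06 rad and value of joint each of jaw0, jaw1 below 0.06 rad)).
It fails at once if a bystander is displaced by more than 25 mm (distance of any of deburr_tool, front_cover, cover_27, right_cover, tape_roll from where it was at the start of the episode above 0.025 m).
It also fails if it takes over 61 s, if anything falls off the work surface, if the arm or the gripper's body presses on something with over 40 N, if the wrist force passes 120 N, or if a joint passes its speed limit or range.

## Robot

A 6-joint arm with a two-finger parallel gripper is mounted at the origin on a cart in front of the work surface, level with it; the furniture and walls round the work are solid. World frame = base frame: x ahead of the robot, y to its left, z up, the work surface at z = 0. Lengths are in mm, angles in rad, forces in N, time in s.
With the tool pointing down it reaches from about 400 to 925 mm from the base axis. Payload 12.5 kg.
Tool frame: the origin (TCP) lies at the very end of the fingers, on their centre line; the grasp point (between the pads) lies 19 mm behind it; z points along the fingers, y is the line along which they close (so a half turn about z gives the same grasp; the last joint's range is limited). The gripper opens to 95 mm and grips with 3 to 60 N. Pads are 20 mm wide; open, the fingers measure 119 mm over their backs; the gripper's body (75 mm by 180 mm) begins 59 mm behind the grasp point.
Start: joints at [-1.377, 0.491, 1.559, -0, 1.092, -0.106], TCP at [184.604, -597.133, 214.661] pointing down, gripper open.
Joint ranges: [-3.1, 3.1], [-0.84, 2.19], [0.05, 2.79], [-1.13, 4.28], [0.06, 2.93], [-2.69, 2.69]. Speed limits (rad/s): [2.22, 2.22, 2.79, 3.14, 3.14, 3.14].

## Interface

Orientations are given as [roll, pitch, yaw] about the fixed x, y, z axes, in that order (R = Rz(yaw) Ry(pitch) Rx(roll)).
In Python, from cell import state, imaging, env, spot_in, mark_of gives the robot as it stands. The module is installed in compiled form; this text tells all that it offers.
- The arm moves only by the tool step_arm, never from a script. Its argument "increments" is a list of rows, each an object with "slide": the shift along the tool's x, y, z in m, a list of three; "roll": the turn about the tool's z in rad. A call has 1 to 5 rows; each row is the pose to reach, as a shift and turn from the pose commanded when the call began, along the tool's axes at that moment; what a row does not reach only later rows make up. A row lasts 1/8 s, in which the tool goes at most 62.5 mm and 10.7 degrees, less where a joint would pass 70% of its speed; a pose out of reach is approached as far as the arm can. A call with a gripper value outside its range is refused whole. "fingers" is the opening, from 0 (shut) to 1 (fully open), set as the call begins (left out, the last holds). The fingers move at their own pace and stop on an object; the grip force is fixed at half the most. Time passes only in rows, so rows that repeat a pose let the fingers close. It gives the time, the measured TCP pose, the force, the opening and the grip force at its end, in the units of the state.
- state(): the state, without advancing time (a new reading comes with each control period).
- imaging.read_camera(name): name is "side" or "top"; returns a dict with "color" (400x640x3 uint8, red, green, blue), "z_map" (400x640 float32, mm along the optical axis (not along the pixel's ray), 0 where there is no reading), "intrinsics" (3x3 intrinsics, pixels), "distortion" ([k1, k2, p1, p2, k3] as OpenCV has them; the pictures are not rectified), "camera_from_world" (4x4, takes a point from world to camera coordinates). Camera axes: x right, y up, looking along -z (the intrinsics and any distortion apply to the point x, -y, -z); pixel columns grow to the right and rows downward; lengths in mm; the calibration is good to about 2 mm. A picture is of the moment at which its call begins.
- env.job_done(): hands the job in; it is judged then, once.
Trained networks look in the newest picture that a camera, given by its name, has taken for a name from the list of things; names that differ only in an ending like _2 or _b are one class to them, and where a whole thing is asked for, a point or a joint stands for the part that bears it (a point fixed in the world has none). Each returns a list of dicts, best first, with "confidence" (0 to 1); they miss things now and then, are a little off and sometimes report something else, mostly with a low value. They report only what shows in the picture. A call takes as long as a camera call. They do not tell look-alikes from the thing itself.
- spot_in(camera, target): "bbox" ([left, top, right, bottom] in pixels, round what is visible of it).
- mark_of(camera, target): "uv" ([column, row] in pixels: a listed point, or the origin of a listed thing).
The state is a dict: "t": time; "joints": joint angles; "qvel": joint speeds; "tau": joint torques, N m; "eef_pos": TCP position; "tcp_rot": TCP orientation; "ft_force": force on the tool from outside, world axes, zero at the start; "moment": the same for the moment, N m; "opening": opening from 0.0 (shut) to 1.0 (fully open); "grip_force": force on a finger pad.
Only numpy, scipy, OpenCV 4.12 (cv2) and the standard library are available. Lean on these libraries where they do the work, as an engineer would, in place of code of your own. Each camera call takes 0.05 s, during which the arm holds its last target. There are 200 camera calls.

## Working session

There is one attempt and no reset: what is moved stays moved. The work goes in short steps, Python scripts to look and compute and a tool call to move; the robot and the scene stay as the last step left them, time stands still between calls to the robot, and variables do not carry over. Pictures are saved under pics/ and viewed, at most 10 in all, crops included, and the job is handed in when it is done.

Besides the shell and the picture viewer there is one more tool, called as name([rows], argument=value, ...), one row to a line, values as JSON. step_arm: Moves the arm, as the interface text tells. Its arguments: {"type":"object","properties":{"increments":{"type":"array"},"fingers":{"type":"number"}},"required":["increments"]}

```bash
mkdir -p pics
cat > h.py <<'E'
import numpy as np, cv2
from cell import state, imaging, env, spot_in, mark_of
def ray(c,uv):
    p=cv2.undistortPoints(np.array([[uv]],float),c["intrinsics"],np.array(c["distortion"]))[0,0]
    M=np.array(c["camera_from_world"]);R=M[:3,:3];o=-R.T@M[:3,3]
    return o,R.T@np.array([p[0],-p[1],-1.])
def atz(c,uv,z):
    o,d=ray(c,uv); return o+d*(z-o[2])/d[2]
def cloud(c):
    z=c["z_map"];h,w=z.shape
    g=np.stack(np.meshgrid(np.arange(w),np.arange(h)),-1).reshape(-1,1,2).astype(float)
    p=cv2.undistortPoints(g,c["intrinsics"],np.array(c["distortion"])).reshape(h,w,2)
    M=np.array(c["camera_from_world"]);R=M[:3,:3]
    P=np.stack([p[...,0]*z,-p[...,1]*z,-z],-1)
    W=(P-M[:3,3])@R; W[z==0]=np.nan; return W
def proj(c,P):
    M=np.array(c["camera_from_world"]);q=M[:3,:3]@np.array(P,float)+M[:3,3];q=q*[1,-1,-1]
    return cv2.projectPoints(q.reshape(1,1,3),np.zeros(3),np.zeros(3),c["intrinsics"],np.array(c["distortion"]))[0].ravel()
E
python3 - <<'E'
from h import *
print(state())
for n in("top","side"):
    c=imaging.read_camera(n); cv2.imwrite(f"pics/{n}0.png",c["color"][...,::-1])
    W=cloud(c)
    for t in("bar","holder","seat","handle","hinge","guard","deburr_tool"):
        for f in(mark_of,spot_in):
            for r in f(n,t)[:3]:
                k=r.get("uv",r.get("bbox")); o=""
                if "uv" in r:o=W[int(k[1]),int(k[0])].round(0)
                print(n,t,np.round(k,1),round(r["confidence"],2),o)
E
```

```text
{'t': 0.0, 'joints': array([-1.37658310e+00,  4.91558835e-01,  1.55943329e+00,  1.22480393e-05,
        1.09172831e+00, -1.05585775e-01]), 'qvel': array([-0.00089861,  0.00036344, -0.00043522, -0.00081888,  0.00079121,
        0.00251642]), 'tau': array([ 1.13361453e-03, -6.12638855e+01, -2.58181465e+01,  6.92797755e-02,
        4.81972320e-02, -1.22424476e-04]), 'eef_pos': array([ 184.5659225 , -596.87207381,  214.06777156]), 'tcp_rot': array([-3.14047229e+00, -1.29659408e-04,  2.99793276e-01]), 'ft_force': array([-1.30214437, -0.13910862,  0.25202549]), 'moment': array([ 0.02539032,  0.01257964, -0.00085704]), 'grip_force': 0.0, 'opening': 1.001423292289046}
top bar [352.7 214.3] 0.61 [ 487. -244.   82.]
top bar [463.7 226.3] 0.53 [ 443. -649.    3.]
top bar [413.1 219.8] 0.17 [ 470. -462.   37.]
top bar [330.6 214.6 374.2 219.1] 0.68 
top holder [210.6 213. ] 0.93 [508. 261.  17.]
top holder [352.2 214.9] 0.55 [ 487. -244.   82.]
top holder [192.8 200.3 230.7 222.8] 0.79 
top seat [201.3 211.2] 0.86 [517. 295.  12.]
top seat [188.1 200.4 231.4 223.4] 0.83 
top handle [354.  239.2]
[... 470 characters left out ...]
59 [ 473. -234.   86.]
side bar [296.3 173.5] 0.55 [511. 215.  27.]
side bar [315.7 209.2 324.8 239.2] 0.52 
side bar [335.4 317.5 364.8 344.3] 0.4 
side bar [360.6 257.6 385.9 277.8] 0.35 
side holder [297.7 174.8] 0.54 [517. 223.  17.]
side holder [288.3 164.7 303.7 181.3] 0.79 
side seat [294.1 163.7] 0.58 [525. 306.  29.]
side seat [284.2 161.  306.7 182.4] 0.52 
side handle [291.7 228.2] 0.81 [ 400. -141.    2.]
side handle [290.4 210.2 353.1 245.8] 0.85 
side hinge [340.4 221.4] 0.77 [ 551. -252.   77.]
side hinge [293.1 207.9 350.5 260.5] 0.87 
side guard [296.3 209.1 352.3 258.4] 0.84 
side deburr_tool [303.5 196.7] 0.63 [496.  42.  14.]
side deburr_tool [299.9 190.6 308.7 205.3] 0.4
```

```bash
python3 -c "
import cv2
a=cv2.imread('pics/top0.png')[160:270,170:490];b=cv2.imread('pics/side0.png')[150:360,260:420]
cv2.imwrite('pics/t1.png',cv2.resize(a,(800,275),interpolation=2)); cv2.imwrite('pics/s1.png',cv2.resize(b,(456,600),interpolation=2))"
```

```text
(no output)
```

View pics/t1.png

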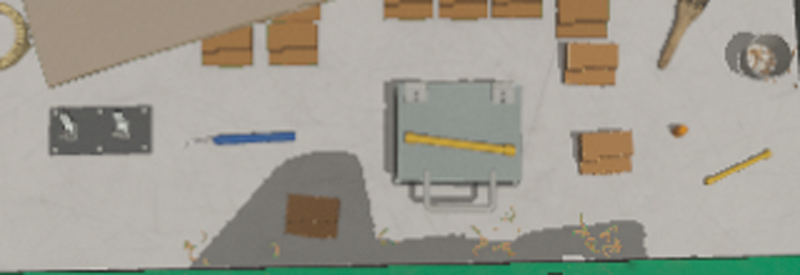

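View pics/s1.png

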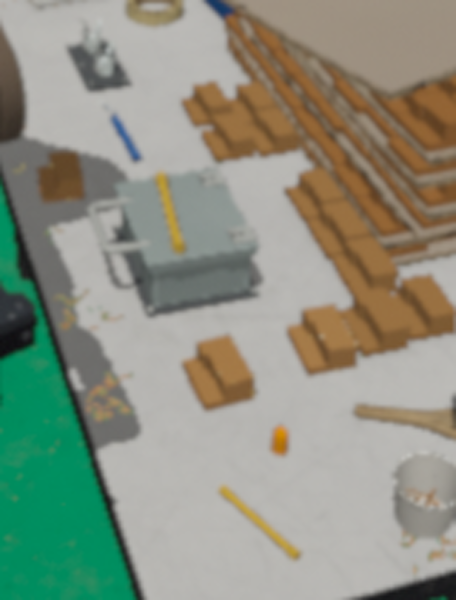

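```bash
cat > m.py <<'E'
from h import *
def bar(c,box,z=82):
    hsv=cv2.cvtColor(c["color"],cv2.COLOR_RGB2HSV);l,t,r,b=box
    m=np.zeros(hsv.shape[:2],bool);m[t:b,l:r]=((abs(hsv[...,0].astype(int)-24)<9)&(hsv[...,1]>110)&(hsv[...,2]>70))[t:b,l:r]
    v,u=np.nonzero(m);P=np.array([atz(c,(a,b),z) for a,b in zip(u,v)])[:,:2]
    mu=P.mean(0);w=np.linalg.svd(P-mu)[2][0];s=(P-mu)@w
    mid=mu+w*(s.max()+s.min())/2
    return len(u),mid.round(1),np.ptp(s).round(1),np.degrees(np.arctan2(w[1],w[0])).round(1)
def rect(c,m,z):
    cs,_=cv2.findContours(m.astype(np.uint8),0,1);k=max(cs,key=cv2.contourArea).reshape(-1,2)
    P=np.array([atz(c,q,z)[:2] for q in k],np.float32);return cv2.minAreaRect(P)
E
python3 - <<'E'
from m import *
for n,bb,hb in(("top",(325,208,382,224),(184,196,238,228)),("side",(312,205,328,242),(278,158,312,186))):
    c=imaging.read_camera(n);print(n,"bar",bar(c,bb))
    l,t,r,b=hb;m=np.zeros((400,640),bool);g=c["color"].max(2);m[t:b,l:r]=g[t:b,l:r]<110
    m=cv2.morphologyEx(m.astype(np.uint8),cv2.MORPH_CLOSE,np.ones((5,5)))
    print("foot",rect(c,m,8))
    W=cloud(c)
    if n=="top":
        print("cam",-np.array(c["camera_from_world"])[:3,:3].T@np.array(c["camera_from_world"])[:3,3])
        sub=W[t:b,l:r].reshape(-1,3);k=sub[sub[:,2]>30];print("clips",k.round(0).tolist())
        for u,v in((220,180),(250,170),(190,160),(280,165),(350,200),(345,232),(365,232)):print(u,v,W[v,u].round(0))
        lidm=(W[...,2]>60)&(W[...,2]<95);mm=np.zeros_like(lidm);mm[185:250,318:390]=lidm[185:250,318:390]
        mm=cv2.morphologyEx(mm.astype(np.uint8),cv2.MORPH_OPEN,np.ones((9,9)))
        print("lid",rect(c,mm,75))
        print("toolmax",np.nanmax(W[208:222,248:290,2]))
        cv2.imwrite("pics/t2.png",cv2.resize(c["color"][185:255,185:390,::-1],(800,273),interpolation=2))
E
```

```text
top bar (135, array([ 476.5, -248.7]), np.float64(148.6), np.float64(81.5))
foot ((513.4010009765625, 265.3808288574219), (144.72970581054688, 65.6904525756836), 88.88076782226562)
cam [ 331.3188351  -129.28087027 1592.84419429]
clips [[532.0, 305.0, 68.0], [533.0, 304.0, 58.0], [533.0, 301.0, 59.0], [531.0, 228.0, 64.0], [531.0, 225.0, 65.0], [530.0, 220.0, 68.0], [529.0, 305.0, 69.0], [529.0, 304.0, 61.0], [530.0, 301.0, 57.0], [529.0, 297.0, 59.0], [528.0, 230.0, 58.0], [528.0, 227.0, 56.0], [528.0, 222.0, 60.0], [528.0, 219.0, 57.0], [526.0, 308.0, 57.0], [526.0, 304.0, 58.0], [527.0, 302.0, 54.0], [526.0, 296.0, 62.0], [525.0, 230.0, 57.0], [525.0, 227.0, 55.0], [525.0, 223.0, 55.0], [525.0, 219.0, 57.0], [527.0, 219.0, 40.0], [523.0, 305.0, 57.0], [523.0, 302.0, 55.0], [524.0, 300.0, 47.0], [523.0, 296.0, 50.0], [525.0, 295.0, 40.0], [522.0, 227.0, 52.0], [522.0, 224.0, 51.0], [523.0, 223.0, 40.0], [523.0, 219.0, 42.0], [521.0, 305.0, 41.0], [521.0, 303.0, 39.0], [521.0, 298.0, 41.0], [521.0, 294.0, 42.0], [520.0, 231.0, 36.0], [520.0, 227.0, 39.0], [520.0, 224.0, 35.0], [520.0
[... 873 characters left out ...]
 [505.0, 219.0, 41.0], [501.0, 309.0, 67.0], [500.0, 302.0, 76.0], [500.0, 300.0, 73.0], [501.0, 299.0, 63.0], [503.0, 301.0, 45.0], [503.0, 297.0, 43.0], [504.0, 292.0, 36.0], [502.0, 228.0, 34.0]]
220 180 [587. 177. 234.]
250 170 [616.  82. 237.]
190 160 [654. 273. 234.]
280 165 [630. -13. 239.]
350 200 [ 537. -239.   76.]
345 232 [ 431. -222.   11.]
365 232 [ 425. -287.   72.]
lid ((496.8613586425781, -248.5872802734375), (166.0244598388672, 134.97787475585938), 88.56922912597656)
toolmax 23.727951441284873
side bar (85, array([ 474.9, -249.6]), np.float64(153.5), np.float64(-98.5))
foot ((511.2740783691406, 253.19818115234375), (62.305782318115234, 145.480712890625), 0.04510510712862015)
```

Run:
```python
from h import *
a=cv2.imread('pics/top0.png')
cv2.imwrite('pics/t3.png',np.vstack([cv2.resize(a[195:229,180:240],(530,300),interpolation=2),cv2.resize(a[188:250,300:409],(530,300),interpolation=2)]))
```

```text
(no output)
```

View pics/t3.png

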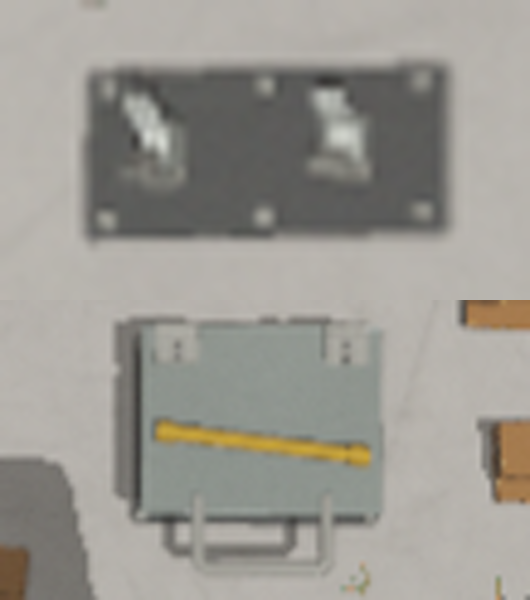

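Run:
```python
from m import *
c=imaging.read_camera("top");W=cloud(c)
m=(W[...,2]>100)
for u in range(170,330,10):
    v=np.nonzero(m[130:,u])[0]
    if len(v): v=v.max()+130; print(u,v,W[v,u].round(0),W[v-4,u].round(0))
# holder corners
m=np.zeros((400,640),np.uint8);m[196:228,184:238]=c["color"].max(2)[196:228,184:238]<110
m=cv2.morphologyEx(m,cv2.MORPH_CLOSE,np.ones((5,5)));x,y,w,h=cv2.boundingRect(m);print(x,y,w,h)
for uv in((x-.5,y+h/2),(x+w-.5,y+h/2),(x+w/2,y-.5),(x+w/2,y+h-.5)):print(atz(c,uv,8).round(1))
print(atz(c,(361,245),73))
c=imaging.read_camera("side");W=cloud(c);mm=W[...,2]>60
v,u=np.nonzero(mm);P=W[v,u];k=(P[:,0]<680)&(P[:,0]>480)&(P[:,1]>80)&(P[:,1]<380);P=P[k]
for y in range(80,380,20):
    q=P[(P[:,1]>=y)&(P[:,1]<y+20)];
    if len(q):print(y,q[q[:,0].argsort()[:4]].round(0).tolist())
```

```text
180 167 [632. 304. 236.] [645. 305. 235.]
190 194 [547. 274. 224.] [559. 273. 227.]
200 191 [556. 242. 225.] [567. 240. 233.]
210 187 [566. 208. 235.] [578. 207. 238.]
220 184 [574. 175. 241.] [587. 176. 235.]
230 181 [583. 145. 235.] [596. 145. 233.]
240 298 [222. 116. 222.] [ 166.  289. -744.]
250 338 [103.  86. 224.] [117.  83. 240.]
260 395 [-50.  50. 280.] [-39.  50. 277.]
270 399 [-63.  22. 276.] [-50.  21. 279.]
280 399 [-62.  -8. 279.] [-52.  -7. 273.]
290 399 [-68. -35. 259.] [-50. -37. 282.]
300 399 [-71. -64. 251.] [-61. -64. 245.]
310 335 [ 169. -105.  591.] [ 179. -105.  600.]
320 336 [ 172. -127.  627.] [ 182. -127.  637.]
190 203 40 19
[512.9 338.5   8. ]
[509.9 191.9   8. ]
[547.9 263.5   8. ]
[478.7 262.8   8. ]
[ 381.352042   -271.94250038   73.        ]
80 [[597.0, 93.0, 236.0], [598.0, 95.0, 231.0], [599.0, 87.0, 238.0], [600.0, 88.0, 229.0]]
100 [[588.0, 118.0, 235.0], [591.0, 114.0, 228.0], [592.0, 117.0, 235.0], [592.0, 117.0, 230.0]]
120 [[586.0, 123.0, 233.0], [587.0, 127.0, 236.0], [589.0, 120.0, 238.0], [590.0, 122.0, 229.0]]
140 [[579.0, 159.0, 228.0], [582.0, 152.0, 235.0], [582.0, 152.0, 230.0], [583.0, 140.0, 235.0]]
160 [[574.0, 170.0, 237.0], [575.0, 173.0, 231.0], [577.0, 164.0, 239.0], [577.0, 166.0, 230.0]]
180 [[568.0, 193.0, 233.0], [569.0, 196.0, 227.0], [571.0, 189.0, 234.0], [571.0, 189.0, 230.0]]
200 [[504.0, 216.0, 63.0], [504.0, 219.0, 66.0], [530.0, 215.0, 64.0], [557.0, 216.0, 238.0]]
220 [[501.0, 224.0, 69.0], [528.0, 225.0, 64.0], [557.0, 232.0, 232.0], [558.0, 235.0, 226.0]]
240 [[552.0, 245.0, 227.0], [554.0, 254.0, 228.0], [554.0, 255.0, 219.0], [555.0, 240.0, 224.0]]
260 [[546.0, 272.0, 222.0], [546.0, 273.0, 217.0], [546.0, 273.0, 226.0], [549.0, 268.0, 219.0]]
280 [[500.0, 295.0, 69.0], [506.0, 299.0, 61.0], [528.0, 293.0, 66.0], [570.0, 281.0, 229.0]]
300 [[504.0, 313.0, 65.0], [626.0, 301.0, 234.0], [636.0, 304.0, 236.0], [640.0, 302.0, 236.0]]
```

Run:
```python
from m import *
s=state();p=s["eef_pos"];y=s["tcp_rot"][2]
print(s["t"])
R=cv2.Rodrigues(np.array([0,0,y]))[0]@np.diag([1,-1,-1])
Q=[]
for n in("side","top"):
    c=imaging.read_camera(n);W=cloud(c);L=(W-p)@R
    u=proj(c,p);print(n,u)
    k=(abs(L[...,0])<150)&(abs(L[...,1])<150)&(L[...,2]<5)&(L[...,2]>-400);Q.append(L[k])
    a,b=np.clip(u,[130,110],[510,290]).astype(int);cv2.imwrite(f"pics/g_{n}.png",cv2.resize(c["color"][b-110:b+110,a-130:a+130,::-1],(390,330),interpolation=2))
Q=np.vstack(Q)
for z in range(-360,5,20):
    q=Q[(Q[:,2]>=z)&(Q[:,2]<z+20)]
    if len(q):print(z,len(q),q[:,0].min().round(),q[:,0].max().round(),q[:,1].min().round(),q[:,1].max().round())
cv2.imwrite("pics/g.png",np.hstack([cv2.imread(f"pics/g_{n}.png") for n in("side","top")]))
```

```text
1.7
side [246.0273964  280.98650765]
top [472.99419968 305.00727987]
-360 1586 -58.0 74.0 -149.0 -20.0
-340 1073 -62.0 75.0 -133.0 20.0
-320 2765 -67.0 75.0 -131.0 48.0
-300 1306 -69.0 74.0 -127.0 54.0
-280 694 -70.0 71.0 -110.0 55.0
-260 363 -69.0 68.0 -73.0 51.0
-240 370 -65.0 52.0 -12.0 44.0
-220 205 -41.0 37.0 -10.0 42.0
-200 321 -38.0 36.0 -39.0 39.0
-180 96 -37.0 30.0 -50.0 37.0
-160 176 -25.0 26.0 -9.0 19.0
-140 748 -35.0 36.0 -92.0 92.0
-120 459 -36.0 36.0 -90.0 94.0
-100 357 -36.0 37.0 -83.0 84.0
-80 20 -27.0 30.0 -80.0 82.0
-60 67 -12.0 10.0 -55.0 60.0
-40 89 -13.0 9.0 -55.0 58.0
-20 76 -12.0 12.0 -53.0 57.0
```

View pics/g.png

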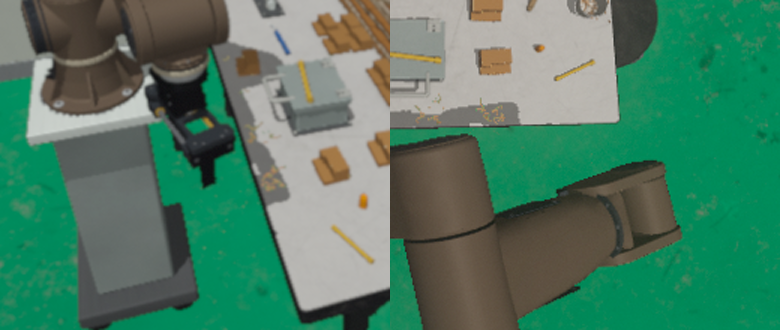

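Run:
```python
from m import *
c={n:imaging.read_camera(n) for n in("side","top")}
print(-np.array(c["side"]["camera_from_world"])[:3,:3].T@np.array(c["side"]["camera_from_world"])[:3,3])
W=cloud(c["side"])
P=W.reshape(-1,3);P=P[(P[:,0]>450)&(P[:,0]<1000)&(P[:,1]>-100)&(P[:,1]<500)]
for z in range(10,260,20):
    q=P[(P[:,2]>=z)&(P[:,2]<z+20)];q=q[(q[:,0]>540)]
    # distance in front of edge line (normal direction .964,.266), tangent coordinate
    d=(q[:,:2]-[547,274])@[.964,.266];s=(q[:,:2]-[547,274])@[-.266,.964]
    print(z,len(q),[(t,int(d[(s>=t)&(s<t+40)].min())) for t in range(-400,40,40) if ((s>=t)&(s<t+40)).any()])
cv2.imwrite("pics/sfull.png",cv2.resize(c["side"]["color"][110:270,270:440,::-1],(637,600),interpolation=2))
```

```text
[  140.37443101 -1346.87843791   916.20121099]
10 647 [(-400, 45), (-360, -29), (-320, -26), (-280, -13), (-240, -2), (-200, 6), (-160, 147), (-120, -21), (-80, -28), (-40, -15), (0, 9)]
30 525 [(-400, 55), (-360, -9), (-320, -3), (-280, 1), (-240, 21), (-200, 24), (-160, 143), (-120, 154), (-80, 163), (-40, 213), (0, 221)]
50 191 [(-400, 74), (-360, 88), (-320, 101), (-280, 110), (-240, 128), (-200, 139), (-160, 150), (-120, 165), (-80, 171)]
70 180 [(-400, 86), (-360, 94), (-320, 104), (-280, 117), (-240, 123), (-200, 136), (-160, 145), (-120, 158)]
90 131 [(-400, 90), (-360, 97), (-320, 110), (-280, 123), (-240, 129), (-200, 144), (-160, 156)]
110 42 [(-400, 91), (-360, 104), (-320, 114), (-280, 126)]
130 4 [(-400, 72), (-360, 84)]
150 41 [(-400, 71), (-360, 85)]
170 70 []
190 160 [(-240, 383), (-200, 387)]
210 233 [(-400, 1), (-360, 1), (-320, 2), (-280, 1), (-240, 0), (-200, 0), (-160, 1), (-120, 0), (-80, 0), (-40, -3), (0, 0)]
230 3263 [(-400, 0), (-360, 1), (-320, -1), (-280, -4), (-240, -1), (-200, -4), (-160, -2), (-120, 0), (-80, -2), (-40, 9), (0, 34)]
250 0 []
```

View pics/sfull.png

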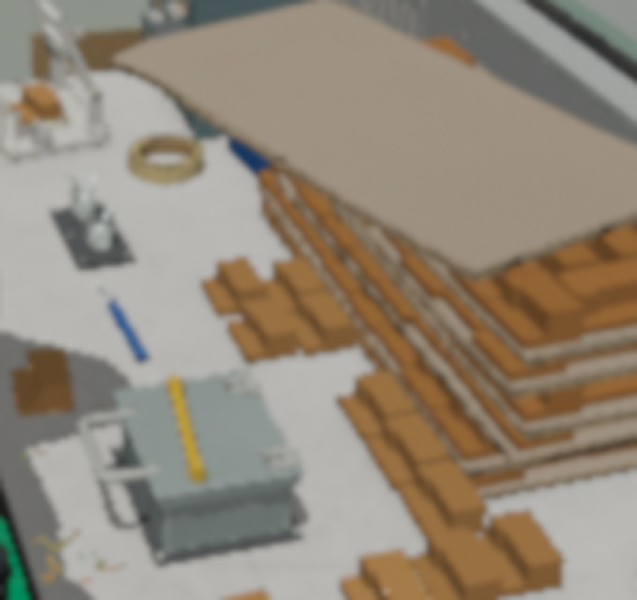

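Run:
```python
from m import *
s=state();p=s["eef_pos"];y=s["tcp_rot"][2]
R=cv2.Rodrigues(np.array([0,0,y]))[0]@np.diag([1,-1,-1])
c=imaging.read_camera("side");W=cloud(c);L=((W-p)@R).reshape(-1,3)
k=L[(abs(L[:,0])<45)&(abs(L[:,1])<110)&(L[:,2]>-260)&(L[:,2]<-60)]
b=k[abs(k[:,1])>62];print("body z pct",np.percentile(b[:,2],[0,2,10,50,90,98,100]).round(1))
for z in range(-250,-60,10):
    q=k[(k[:,2]>=z)&(k[:,2]<z+10)]
    if len(q):print(z,len(q),q.min(0).round(),q.max(0).round(),"r",np.percentile(np.hypot(q[:,0],q[:,1]),[5,50,95]).round())
P=W.reshape(-1,3);d=(P[:,:2]-[547,274])@[.964,.266];t=(P[:,:2]-[547,274])@[-.266,.964]
for a in range(-200,20,40):
    q=P[(d<12)&(d>-12)&(t>=a)&(t<a+40)&(P[:,2]>120)]
    if len(q): print(a,np.percentile(q[:,2],[0,5,25,50,75,95]).round(1))
# edge line via side camera silhouette: points on top surface
for u in(310,311):pass
m=(W[...,2]>205)&(W[...,0]>500)&(W[...,1]>0)&(W[...,1]<330)
pts=[]
for u in range(640):
    v=np.nonzero(m[:,u])[0]
    if len(v): pts.append((u,v.max(),*W[v.max(),u].round(0)))
print(pts[:40])
```

```text
body z pct [-125.1 -123.3 -122.4 -116.9  -87.2  -80.7  -78.5]
-250 81 [ -45.   23. -250.] [  44.   45. -240.] r [33. 41. 57.]
-240 203 [ -39.   12. -240.] [  43.   42. -230.] r [20. 33. 42.]
-230 159 [ -40.    1. -230.] [  37.   43. -220.] r [37. 40. 42.]
-220 159 [ -41.   -7. -220.] [  37.   42. -210.] r [37. 40. 42.]
-210 43 [ -40.   -3. -210.] [  33.   41. -201.] r [34. 40. 42.]
-200 108 [ -32.   -8. -200.] [  28.   33. -190.] r [29. 31. 33.]
-190 218 [ -38.  -45. -190.] [  37.   39. -180.] r [30. 36. 39.]
-180 54 [ -36.  -49. -180.] [  33.   35. -170.] r [32. 42. 56.]
-170 41 [ -35.  -26. -170.] [  30.   19. -160.] r [15. 24. 35.]
-160 81 [ -24.   -5. -160.] [  22.   17. -150.] r [13. 19. 27.]
-150 92 [ -23.  -45. -150.] [  26.   18. -140.] r [13. 20. 29.]
-140 126 [ -26.  -52. -140.] [  26.   19. -130.] r [13. 24. 47.]
-130 599 [ -35.  -90. -130.] [  34.   92. -120.] r [17. 69. 91.]
-120 285 [ -36.  -92. -120.] [  35.   93. -110.] r [23. 67. 94.]
-110 162 [ -36.  -88. -110.] [  34.   90. -100.] r [53. 86. 94.]
-100 211 [ -36.  -82. -100.] [ 34.  85. -90.] r [28. 58. 87.]
-90 134
[... 2859 characters left out ...]
 (330, np.int64(144), np.float64(609.0), np.float64(40.0), np.float64(232.0)), (331, np.int64(144), np.float64(614.0), np.float64(44.0), np.float64(229.0)), (332, np.int64(145), np.float64(616.0), np.float64(36.0), np.float64(228.0)), (333, np.int64(146), np.float64(616.0), np.float64(25.0), np.float64(229.0)), (334, np.int64(146), np.float64(619.0), np.float64(22.0), np.float64(230.0)), (335, np.int64(147), np.float64(620.0), np.float64(12.0), np.float64(230.0)), (336, np.int64(148), np.float64(621.0), np.float64(4.0), np.float64(229.0)), (337, np.int64(147), np.float64(627.0), np.float64(8.0), np.float64(231.0)), (338, np.int64(146), np.float64(632.0), np.float64(13.0), np.float64(232.0))]
```

```bash
cat > go.py <<'E'
import sys
from h import *
s=state();p=s["eef_pos"];r,pi,y=s["tcp_rot"]
a=[float(v) for v in sys.argv[1:]]
R=np.array([[np.cos(y),np.sin(y),0],[np.sin(y),-np.cos(y),0],[0,0,-1]])
d=R.T@(np.array(a[:3])-p)
print("t",round(s["t"],2),"slide m",(d/1000).round(4),"roll",round(y-np.radians(a[3]),4),"dist",np.linalg.norm(d).round(),s["ft_force"].round(1),p.round(1),np.degrees(y).round(2),r,pi,s["opening"],s["grip_force"])
E
python3 go.py 474.3 -259 130 81.5
python3 - <<'E'
from m import *
import json
c=imaging.read_camera("top");print([atz(c,uv,73).round(1) for uv in((354.0,239.2),)],atz(c,(352.7,194.5),75))
c=imaging.read_camera("side");print(atz(c,(291.7,228.2),73),atz(c,(340.4,221.4),75))
E
```

```text
t 1.95 slide m [ 0.3766 -0.2375  0.0847] roll -1.1226 dist 453.0 [0.1 0.1 0.5] [ 184.6 -597.1  214.7] 17.18 3.1414864724782188 -1.938032110793131e-06 0.9981491349975216 0.0
[array([ 401.6, -248.7,   73. ])] [ 555.7411825 -248.9519267   75.       ]
[ 381.52386411 -236.64853258   73.        ] [ 552.30804751 -251.29500511   75.        ]
```

step_arm([
  {"slide": [0.047,-0.03,0.0],"roll": -0.14},
  {"slide": [0.094,-0.06,0.0],"roll": -0.28},
  {"slide": [0.141,-0.09,0.01],"roll": -0.42},
  {"slide": [0.188,-0.119,0.02],"roll": -0.56},
  {"slide": [0.235,-0.148,0.03],"roll": -0.7},
], fingers=0.5)

```text
t: 2.68
eef_pos: [366.4, -385.0, 184.6]
tcp_rot: [3.141, 0.0, 1.004]
ft_force: [0.0, -1.2, 0.3]
opening: 0.538
grip_force: 0.0
```

```bash
python3 go.py 474.3 -259 110 81.5
```

```text
t 2.67 slide m [0.1642 0.0234 0.0746] roll -0.4182 dist 182.0 [ 0.  -1.2  0.3] [ 366.4 -385.   184.6] 57.54 3.1409519036470455 0.0002571424399393507 0.5377974716561535 0.0
```

step_arm([
  {"slide": [0.045,0.006,0.02],"roll": -0.14},
  {"slide": [0.09,0.012,0.04],"roll": -0.28},
  {"slide": [0.13,0.018,0.058],"roll": -0.418},
  {"slide": [0.1642,0.0234,0.0746],"roll": -0.418},
  {"slide": [0.1642,0.0234,0.0746],"roll": -0.418},
])

```text
t: 3.3
eef_pos: [474.5, -259.1, 109.0]
tcp_rot: [-3.14, -0.001, 1.421]
ft_force: [-0.8, -0.2, 1.2]
opening: 0.5
grip_force: 0.0
```

```bash
python3 go.py 474.3 -259 78 81.5
python3 - <<'E'
from m import *
c=imaging.read_camera("side");cv2.imwrite("pics/b1.png",cv2.resize(c["color"][170:270,270:390,::-1],(720,600),interpolation=2))
E
```

```text
t 3.3 slide m [ 0.0001 -0.0002  0.031 ] roll -0.0019 dist 31.0 [-0.8 -0.2  1.2] [ 474.5 -259.1  109. ] 81.39 -3.140028224317529 -0.0008327451042748901 0.4996466556294111 0.0
```

View pics/b1.png

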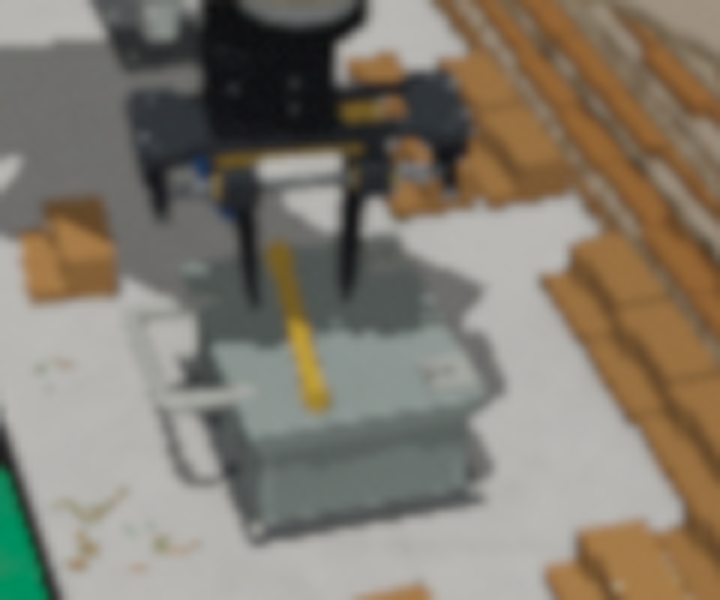

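The fingers straddle the bar (fingertips at about (255,300) and (345,295), bar between them). I'll descend and grip.

step_arm([
  {"slide": [0,0,0.018],"roll": 0},
  {"slide": [0,0,0.029],"roll": 0},
  {"slide": [0,0,0.031],"roll": 0},
  {"slide": [0,0,0.031],"roll": 0},
])

```text
t: 3.85
eef_pos: [473.8, -261.3, 79.3]
tcp_rot: [3.141, 0.0, 1.417]
ft_force: [-0.0, 1.3, 0.7]
opening: 0.503
grip_force: 0.0
```

step_arm([
  {"slide": [0,0,0],"roll": 0},
  {"slide": [0,0,0],"roll": 0},
  {"slide": [0,0,0],"roll": 0},
  {"slide": [0,0,0],"roll": 0},
  {"slide": [0,0,0],"roll": 0},
], fingers=0)

```text
t: 4.47
eef_pos: [473.9, -260.9, 79.1]
tcp_rot: [3.141, 0.0, 1.418]
ft_force: [0.1, -0.3, 0.9]
opening: 0.122
grip_force: 30.0
```

step_arm([
  {"slide": [0,0,-0.02],"roll": 0},
  {"slide": [0.0,0,-0.06],"roll": 0},
  {"slide": [0.0,0,-0.06],"roll": 0},
])

```text
t: 4.85
eef_pos: [474.7, -261.4, 141.1]
tcp_rot: [3.138, 0.002, 1.418]
ft_force: [0.4, 0.8, -1.5]
opening: 0.118
grip_force: 30.0
```

```bash
python3 go.py 430 248 110 89.2
```

```text
t 4.85 slide m [ 0.4966 -0.1217  0.0311] roll -0.1389 dist 512.0 [ 0.4  0.8 -1.5] [ 474.7 -261.4  141.1] 81.24 3.1378423013120242 0.001988446894951812 0.11824951645906294 29.999017417430878
```

Bar lifted (wrist −1.5 N, opening 0.118).

step_arm([
  {"slide": [0.04,-0.02,0.0],"roll": 0},
  {"slide": [0.09,-0.045,0.0],"roll": -0.02},
  {"slide": [0.145,-0.06,0.0],"roll": -0.05},
  {"slide": [0.2,-0.075,0.0],"roll": -0.08},
  {"slide": [0.255,-0.09,0.0],"roll": -0.11},
])

```text
t: 5.48
eef_pos: [422.9, 6.5, 138.2]
tcp_rot: [-3.141, -0.0, 1.528]
ft_force: [1.7, 0.0, -2.2]
opening: 0.118
grip_force: 30.0
```

```bash
python3 go.py 430 248 100 89.2
```

```text
t 5.47 slide m [ 0.2415 -0.0032  0.0382] roll -0.0285 dist 245.0 [ 1.7  0.  -2.2] [422.9   6.5 138.2] 87.57 -3.1406165133977306 -1.2232739789785896e-05 0.11785486271164941 29.998363852500916
```

step_arm([
  {"slide": [0.055,0,0.008],"roll": -0.01},
  {"slide": [0.11,0,0.016],"roll": -0.02},
  {"slide": [0.165,0,0.026],"roll": -0.0285},
  {"slide": [0.215,-0.002,0.034],"roll": -0.0285},
  {"slide": [0.2415,-0.0032,0.0382],"roll": -0.0285},
])

```text
t: 6.1
eef_pos: [430.0, 248.3, 99.3]
tcp_rot: [-3.14, 0.001, 1.558]
ft_force: [0.4, -1.0, -1.8]
opening: 0.118
grip_force: 30.0
```

step_arm([
  {"slide": [0,0,0],"roll": 0},
  {"slide": [0,0,0],"roll": 0},
])

```text
t: 6.35
eef_pos: [430.5, 245.7, 100.2]
tcp_rot: [-3.14, 0.001, 1.556]
ft_force: [0.8, 0.3, -1.1]
opening: 0.115
grip_force: 30.0
```

```bash
python3 go.py 513 248 77 89.2
python3 - <<'E'
from m import *
s=state();p=s["eef_pos"]
for n in("top","side"):
    c=imaging.read_camera(n);u,v=proj(c,p+[0,0,3]).round().astype(int);print(n,u,v)
    for b in ((u-32,v-10,u+32,v+10) if n=="top" else (u-14,v-22,u+20,v+22),):
        try:print(bar(c,b,p[2]+3))
        except Exception as e:print(e)
    cv2.imwrite(f"pics/h_{n}.png",cv2.resize(c["color"][v-38:v+37,u-50:u+50,::-1],(400,300),interpolation=2))
cv2.imwrite("pics/h.png",np.hstack([cv2.imread(f"pics/h_{n}.png") for n in("side","top")]))
E
```

```text
t 6.35 slide m [0.0035 0.0825 0.0232] roll -0.0004 dist 86.0 [ 0.8  0.3 -1.1] [430.5 245.7 100.2] 89.18 -3.140390103724974 0.0007154202615586858 0.11498491296387647 29.998899400234222
top 208 233
(49, array([429.9, 209.8]), np.float64(51.4), np.float64(-92.9))
side 276 157
(58, array([453.7, 325.5]), np.float64(298.1), np.float64(77.6))
```

View pics/h.png

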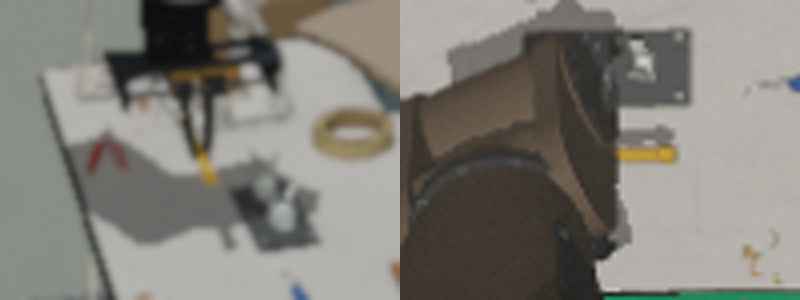

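step_arm([
  {"slide": [0.0,0.01,0.02],"roll": 0},
  {"slide": [0.002,0.04,0.0225],"roll": 0},
  {"slide": [0.002,0.07,0.0225],"roll": 0},
  {"slide": [0.002,0.0825,0.0225],"roll": 0},
  {"slide": [0.002,0.0825,0.0225],"roll": 0},
])

```text
t: 7.08
eef_pos: [513.5, 246.4, 78.2]
tcp_rot: [-3.141, 0.0, 1.555]
ft_force: [-0.8, -0.2, -1.4]
opening: 0.122
grip_force: 30.0
```

```bash
python3 go.py 513 248 58 89.2
python3 - <<'E'
from m import *
s=state();p=s["eef_pos"]
for n in("side",):
    c=imaging.read_camera(n);u,v=proj(c,p+[0,0,3]).round().astype(int);print(n,u,v)
    cv2.imwrite("pics/k.png",cv2.resize(c["color"][v-30:v+30,u-35:u+35,::-1],(700,600),interpolation=2))
E
```

```text
t 7.08 slide m [ 0.0016 -0.0005  0.0202] roll -0.0018 dist 20.0 [-0.8 -0.2 -1.4] [513.5 246.4  78.2] 89.1 -3.1412960312461893 0.00019644169724619687 0.12204106376379693 29.99901920557022
side 294 159
```

View pics/k.png

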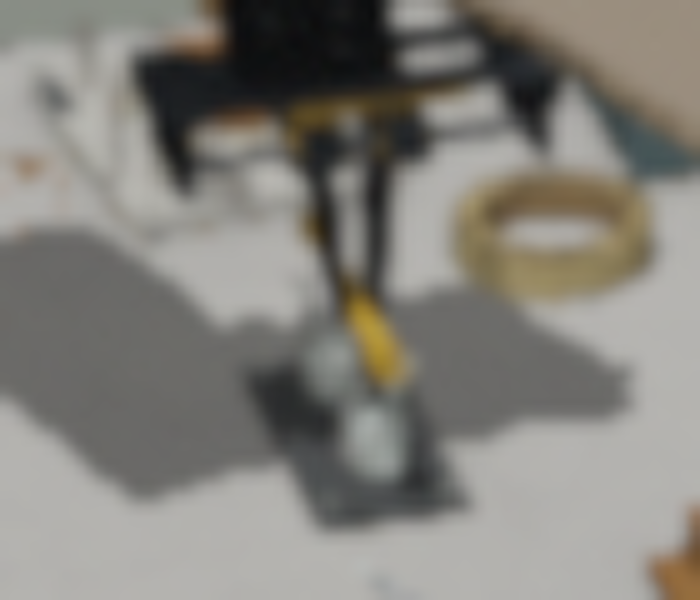

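Run:
```python
from m import *
c=imaging.read_camera("side")
f=lambda P:((proj(c,P)-[259,129])*10).round()
for P in((512,185,81),(514,335,81),(512,195,81),(513,225.5,60),(532,225.5,68),(502,225.5,67),(513.4,246.4,78.2)):print(P,f(P))
l,t,r,b=(286,148,306,172)
hsv=cv2.cvtColor(c["color"],cv2.COLOR_RGB2HSV)
m=(abs(hsv[...,0].astype(int)-24)<9)&(hsv[...,1]>110)&(hsv[...,2]>70)
v,u=np.nonzero(m[t:b,l:r]);print([(int(a+l),int(k+t)) for a,k in zip(u,v)])
```

```text
(512, 185, 81) [385. 362.]
(514, 335, 81) [307. 215.]
(512, 195, 81) [380. 352.]
(513, 225.5, 60) [366. 363.]
(532, 225.5, 68) [407. 340.]
(502, 225.5, 67) [341. 352.]
(513.4, 246.4, 78.2) [354. 305.]
[(293, 157), (293, 158), (294, 158), (295, 158), (293, 159), (294, 159), (295, 159), (296, 159), (293, 160), (294, 160), (295, 160), (296, 160), (294, 161), (295, 161), (296, 161), (295, 162), (296, 162), (297, 162), (295, 163), (296, 163), (297, 163), (295, 164), (296, 164), (297, 164), (296, 165), (297, 165), (296, 166), (297, 166)]
```

step_arm([
  {"slide": [0.001,0,0.01],"roll": 0},
  {"slide": [0.001,0,0.018],"roll": 0},
  {"slide": [0.001,0,0.02],"roll": 0},
])

```text
t: 7.55
eef_pos: [513.2, 248.2, 57.6]
tcp_rot: [-3.141, 0.0, 1.557]
ft_force: [0.9, 0.6, -0.5]
opening: 0.118
grip_force: 30.0
```

step_arm([
  {"slide": [0,0,0.004],"roll": 0},
  {"slide": [0,0,0.007],"roll": 0},
  {"slide": [0,0,0.007],"roll": 0},
])

```text
t: 7.92
eef_pos: [514.0, 248.3, 51.4]
tcp_rot: [3.141, -0.0, 1.556]
ft_force: [3.1, 1.3, 0.7]
opening: 0.124
grip_force: 30.0
```

step_arm([
  {"slide": [0,0,0.004],"roll": 0},
  {"slide": [0,0,0.007],"roll": 0},
  {"slide": [0,0,0.007],"roll": 0},
])

```text
t: 8.3
eef_pos: [513.2, 248.0, 43.7]
tcp_rot: [-3.141, 0.0, 1.556]
ft_force: [3.0, -0.3, -5.1]
opening: 0.117
grip_force: 30.0
```

step_arm([
  {"slide": [0,0,0.003],"roll": 0},
  {"slide": [0,0,0.005],"roll": 0},
  {"slide": [0,0,0.005],"roll": 0},
])

```text
t: 8.68
eef_pos: [513.7, 248.1, 39.2]
tcp_rot: [3.141, 0.0, 1.556]
ft_force: [5.3, 0.1, -3.2]
opening: 0.112
grip_force: 30.0
```

step_arm([
  {"slide": [0,0,0.002],"roll": 0},
  {"slide": [0,0,0.003],"roll": 0},
  {"slide": [0,0,0.003],"roll": 0},
])

```text
t: 9.05
eef_pos: [513.8, 248.2, 38.7]
tcp_rot: [3.14, -0.0, 1.557]
ft_force: [-3.0, -3.4, 27.4]
opening: 0.117
grip_force: 30.0
```

step_arm([
  {"slide": [0,0,-0.003],"roll": 0},
  {"slide": [0,0,-0.003],"roll": 0},
  {"slide": [0,0,-0.003],"roll": 0},
  {"slide": [0,0,-0.003],"roll": 0},
], fingers=0.4)

```text
t: 9.55
eef_pos: [513.2, 248.1, 38.9]
tcp_rot: [-3.141, 0.0, 1.556]
ft_force: [0.0, -0.4, -0.0]
opening: 0.395
grip_force: 0.0
```

step_arm([
  {"slide": [0,0,-0.015],"roll": 0},
  {"slide": [0,0,-0.035],"roll": 0},
  {"slide": [0,-0.03,-0.038],"roll": 0},
  {"slide": [0,-0.085,-0.038],"roll": 0},
  {"slide": [-0.05,-0.085,-0.06],"roll": 0},
])

```text
t: 10.18
eef_pos: [424.2, 200.8, 99.5]
tcp_rot: [-3.139, 0.001, 1.562]
ft_force: [1.0, -0.4, 0.4]
opening: 0.397
grip_force: 0.0
```

```bash
python3 go.py 392 -20 160 89.2
python3 - <<'E'
from m import *
for n,b,z in(("top",(183,195,245,232),42),("side",(284,156,312,188),42)):
    c=imaging.read_camera(n)
    try:print(n,bar(c,b,z))
    except Exception as e:print(e)
    u,v=proj(c,(513,263,42)).astype(int);cv2.imwrite(f"pics/j_{n}.png",cv2.resize(c["color"][v-22:v+23,u-25:u+25,::-1],(400,360),interpolation=2))
cv2.imwrite("pics/j.png",np.hstack([cv2.imread(f"pics/j_{n}.png") for n in("side","top")]))
E
```

```text
t 10.18 slide m [-0.221  -0.0303 -0.0605] roll 0.0056 dist 231.0 [ 1.  -0.4  0.4] [424.2 200.8  99.5] 89.52 -3.1387762137682795 0.0008023624253963302 0.3971697731040404 0.0
top (61, array([513.5, 260.4]), np.float64(147.3), np.float64(89.6))
side (18, array([513.2, 235.1]), np.float64(118.1), np.float64(-89.4))
```

View pics/j.png

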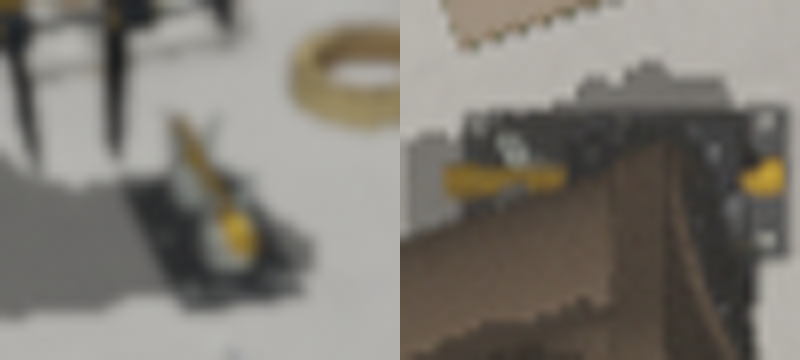

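step_arm([
  {"slide": [-0.055,-0.008,-0.015],"roll": 0},
  {"slide": [-0.11,-0.015,-0.03],"roll": 0},
  {"slide": [-0.165,-0.022,-0.045],"roll": 0},
  {"slide": [-0.221,-0.03,-0.06],"roll": 0},
  {"slide": [-0.27,-0.03,-0.06],"roll": 0},
])

```text
t: 10.9
eef_pos: [394.1, -72.1, 160.9]
tcp_rot: [3.139, 0.001, 1.556]
ft_force: [0.7, 0.2, -0.1]
opening: 0.399
grip_force: 0.0
```

```bash
python3 - <<'E'
from m import *
for n,b in(("top",(183,195,245,232)),("side",(284,156,312,188))):
    c=imaging.read_camera(n);W=cloud(c);print(n,bar(c,b,45))
    hsv=cv2.cvtColor(c["color"],cv2.COLOR_RGB2HSV);l,t,r,bb=b
    m=(abs(hsv[...,0].astype(int)-24)<9)&(hsv[...,1]>110)&(hsv[...,2]>60);mm=np.zeros_like(m);mm[t:bb,l:r]=m[t:bb,l:r]
    P=W[mm];P=P[~np.isnan(P).any(1)]
    for y in range(175,345,20):
        q=P[(P[:,1]>=y)&(P[:,1]<y+20)]
        if len(q):print(y,len(q),np.median(q,0).round(1),q[:,2].max().round(1))
    k=W[t:bb,l:r].reshape(-1,3)
    for y0 in(219,295):
        q=k[(k[:,1]>y0-1)&(k[:,1]<y0+13)&(k[:,2]>42)&(k[:,0]<512)];print("jaw",y0,q[q[:,2]>58].mean(0).round(1),len(q),q[:,0].min().round(1))
    if n=="top":
        m=(W[...,2]>60)&(W[...,2]<90);a=np.zeros_like(m);a[185:250,318:390]=m[185:250,318:390]
        a2=cv2.morphologyEx(a.astype(np.uint8),cv2.MORPH_OPEN,np.ones((9,9)));print("lid",rect(c,a2,75))
        h=W[(a)&(a2==0)];h=h[h[:,0]<425];print("handle pts",len(h),h.min(0).round(),h.max(0).round())
        g=h[h[:,0]<h[:,0].min()+14];print(np.median(g,0),g[:,1].min(),g[:,1].max(),len(g))
    u,v=proj(c,(513,263,42)).astype(int);w=20
    cv2.imwrite(f"pics/q_{n}.png",cv2.resize(c["color"][v-22:v+23,u-25:u+25,::-1],(400,360),interpolation=2))
    if n=="top":cv2.imwrite("pics/q2.png",cv2.resize(c["color"][190:250,320:390,::-1],(400,343),interpolation=2))
cv2.imwrite("pics/q.png",np.hstack([cv2.imread(f"pics/q_{n}.png") for n in("side","top")]))
E
python3 go.py 392 -246 110 89.2
```

```text
top (145, array([513.8, 259.7]), np.float64(147.0), np.float64(-90.3))
175 11 [510.6 188.8  51.7] 53.3
195 22 [513.8 206.   48.3] 57.3
215 16 [513.1 223.5  51.8] 61.4
235 21 [512.1 245.6  48.1] 54.1
255 21 [512.8 263.9  49.9] 57.0
275 18 [512.8 283.8  48.5] 57.9
295 14 [513.2 303.8  51.4] 60.5
315 21 [513.7 324.   49.4] 57.8
jaw 219 [505.6 223.9  63.6] 13 502.0
jaw 295 [503.8 302.5  65.2] 14 500.0
lid ((495.2594909667969, -248.40626525878906), (166.0729522705078, 131.45127868652344), 88.73470306396484)
handle pts 135 [ 384. -294.   69.] [ 425. -197.   87.]
[ 388.98101928 -246.15972371   79.56725677] -292.2410338493043 -197.20669396489149 88
side (17, array([510.3, 253.4]), np.float64(162.4), np.float64(-88.5))
175 7 [513.  185.6  45. ] 54.9
195 5 [510.6 206.5  44.8] 51.0
jaw 219 [504.6 220.8  60.1] 6 504.3
t 11.0 slide m [-0.1723  0.0008  0.0502] roll -0.0054 dist 179.0 [0.4 0.7 0.4] [394.5 -73.7 160.2] 88.89 3.1393375872283613 0.0011268913142561399 0.3987870144537883 0.0<stdin>:12: RuntimeWarning: Mean of empty slice.
  ret = um.true_divide(
Traceback (most recent call last):
ValueError: zero-size array to reduction operation minimum which has no identity
```

step_arm([
  {"slide": [-0.05,-0.001,0.015],"roll": 0},
  {"slide": [-0.1,-0.001,0.03],"roll": 0.003},
  {"slide": [-0.145,-0.001,0.045],"roll": 0.003},
  {"slide": [-0.172,-0.001,0.05],"roll": 0.003},
  {"slide": [-0.172,-0.001,0.05],"roll": 0.003},
], fingers=0.3)

```text
t: 11.62
eef_pos: [390.7, -242.9, 109.1]
tcp_rot: [-3.141, -0.0, 1.551]
ft_force: [1.3, 1.6, 1.2]
opening: 0.299
grip_force: 0.0
```

```bash
python3 go.py 390 -246 55 88.7
python3 - <<'E'
from m import *
c=imaging.read_camera("side");cv2.imwrite("pics/w.png",cv2.resize(c["color"][190:260,265:345,::-1],(686,600),interpolation=2))
u,v=proj(c,state()["eef_pos"]);print((u-265)*8.57,(v-190)*8.57)
for P in((390,-246,73),):print((proj(c,P)-[265,190])*8.57)
E
```

```text
t 11.62 slide m [-0.0031 -0.0006  0.0541] roll 0.0031 dist 54.0 [1.3 1.6 1.2] [ 390.7 -242.9  109.1] 88.88 -3.141428660538601 -0.00016840317926836157 0.29913639308218837 0.0
250.60899658152684 256.22936912268153
[255.2831944  337.05721037]
```

View pics/w.png

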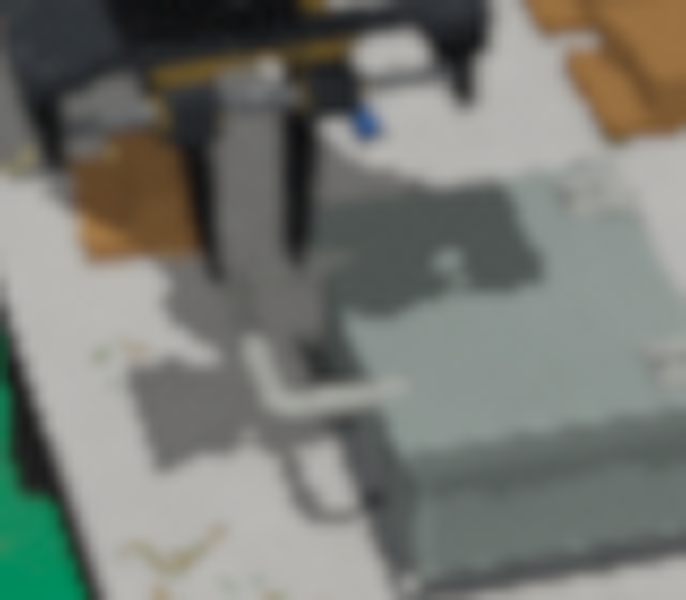

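The handle bar runs through (255,340), where I projected it, and the fingers are open on either side of it above. I'll go down and grip.

step_arm([
  {"slide": [-0.002,0,0.015],"roll": 0},
  {"slide": [-0.002,0,0.035],"roll": 0.003},
  {"slide": [-0.002,0,0.052],"roll": 0.003},
  {"slide": [-0.002,0,0.054],"roll": 0.003},
])

```text
t: 12.18
eef_pos: [390.3, -242.6, 55.1]
tcp_rot: [-3.14, -0.001, 1.552]
ft_force: [-0.2, 0.3, 0.5]
opening: 0.3
grip_force: 0.0
```

step_arm([
  {"slide": [0,0,0],"roll": 0},
  {"slide": [0,0,0],"roll": 0},
  {"slide": [0,0,0],"roll": 0},
  {"slide": [0,0,0],"roll": 0},
], fingers=0)

```text
t: 12.68
eef_pos: [389.0, -243.8, 55.9]
tcp_rot: [-3.139, -0.001, 1.551]
ft_force: [-12.0, -2.6, 7.5]
opening: 0.098
grip_force: 29.9
```

step_arm([
  {"slide": [0,-0.002,0],"roll": 0},
  {"slide": [0,-0.002,0],"roll": 0},
  {"slide": [0,-0.002,0],"roll": 0},
])

```text
t: 13.05
eef_pos: [388.9, -243.9, 55.9]
tcp_rot: [3.14, 0.0, 1.55]
ft_force: [4.1, 4.9, 4.3]
opening: 0.094
grip_force: 29.9
```

step_arm([
  {"slide": [0,0.0002,-0.0089],"roll": 0},
  {"slide": [0,0.0009,-0.0179],"roll": 0},
  {"slide": [0,0.0021,-0.0267],"roll": 0},
  {"slide": [0,0.0037,-0.0356],"roll": 0},
  {"slide": [0,0.0058,-0.0443],"roll": 0},
])

```text
t: 13.68
eef_pos: [394.7, -244.5, 100.3]
tcp_rot: [3.14, 0.001, 1.55]
ft_force: [6.6, 0.3, -5.6]
opening: 0.095
grip_force: 30.0
```

step_arm([
  {"slide": [0,0.0026,-0.0085],"roll": 0},
  {"slide": [0,0.0056,-0.017],"roll": 0},
  {"slide": [0,0.009,-0.0253],"roll": 0},
  {"slide": [0,0.0128,-0.0333],"roll": 0},
  {"slide": [0,0.0171,-0.0412],"roll": 0},
])

```text
t: 14.3
eef_pos: [411.1, -244.8, 141.4]
tcp_rot: [-3.141, 0.0, 1.551]
ft_force: [2.2, -5.6, -4.9]
opening: 0.099
grip_force: 30.0
```

step_arm([
  {"slide": [0,0.0047,-0.0076],"roll": 0},
  {"slide": [0,0.0098,-0.015],"roll": 0},
  {"slide": [0,0.0152,-0.0221],"roll": 0},
  {"slide": [0,0.0211,-0.0289],"roll": 0},
  {"slide": [0,0.0272,-0.0354],"roll": 0},
])

```text
t: 14.92
eef_pos: [436.9, -245.6, 177.0]
tcp_rot: [-3.138, 0.001, 1.551]
ft_force: [-10.5, -8.6, 6.7]
opening: 0.096
grip_force: 30.0
```

step_arm([
  {"slide": [-0.001,0.0055,-0.0062],"roll": 0},
  {"slide": [-0.001,0.0123,-0.012],"roll": 0},
  {"slide": [-0.002,0.0194,-0.0174],"roll": 0},
  {"slide": [-0.002,0.0268,-0.0225],"roll": 0},
  {"slide": [-0.002,0.0344,-0.0272],"roll": 0},
])

```text
t: 15.55
eef_pos: [471.2, -246.9, 204.3]
tcp_rot: [-3.138, -0.002, 1.551]
ft_force: [-7.4, 1.9, 8.2]
opening: 0.094
grip_force: 30.0
```

step_arm([
  {"slide": [0,0,0],"roll": 0},
  {"slide": [0,0,0],"roll": 0},
  {"slide": [0,0,0],"roll": 0},
  {"slide": [0,0,0],"roll": 0},
])

```text
t: 16.05
eef_pos: [471.3, -246.9, 204.3]
tcp_rot: [-3.138, -0.001, 1.551]
ft_force: [-7.7, 1.8, 11.1]
opening: 0.097
grip_force: 30.0
```

Run:
```python
from m import *
s=state();print(s["t"],s["eef_pos"],s["ft_force"].round(1),s["qvel"].round(4))
c=imaging.read_camera("side");W=cloud(c)
k=W[170:265,270:370].reshape(-1,3);k=k[(k[:,0]>450)&(k[:,0]<560)&(k[:,1]>-335)&(k[:,1]<-165)&(k[:,2]>95)&(k[:,2]<205)]
h=k[:,0];print(len(k));A=np.polyfit(k[:,2],k[:,0],1);print("lid deg",np.degrees(np.arctan2(1,-A[0])))
c=imaging.read_camera("top");print(bar(c,(183,195,245,232),45))
```

```text
16.05 [ 471.2645522  -246.91468038  204.28951226] [-7.7  1.8 11.1] [-0.0011  0.003   0.0006  0.0009 -0.0008 -0.0011]
208
lid deg 58.252325279003905
(134, array([513.7, 259.7]), np.float64(147.0), np.float64(-90.3))
```

```bash
python3 -c "
from cell import env
print(env.job_done())"
```

```text
the job is handed in; nothing more can be done
None
```

I pressed the bar into the holder and let it go, then lifted the lid to about 59° (58–60° by the readings) and handed the job in with the fingers still holding the handle. In the last pictures the bar was level and straight, about 4 mm off the seat along its length; the hand-in gave no verdict.

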